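# Swap two reagent bottles in the tilted carriage of an analyser and push it home

## Task

In the analyser's sloping reagent carriage the green-capped and the orange-capped bottles have been loaded in each other's bays. Swap them, each standing square on the sloping deck and right down against its front lip, and push the carriage in, without ramming it, until it clicks home against its stop. Leave the blue-capped bottle in its bay and the tube tray and beaker where they are, and do not let a bottle fall over.

Things in the scene. Friction and masses are not known exactly. Their poses are not given: they have to be found in the camera images.
- green_bottle: reagent bottle: a straight round white plastic jar 41 mm across and 66 mm tall with a fixed green cap 42 mm across and 22 mm tall on top (88 mm in all) and a band of that colour, 0.09 to 0.18 kg. Origin: centre of its underside; z along its axis to the cap. It starts in one of the three bays, leaning 25 degrees towards the robot.
- orange_bottle: reagent bottle: a straight round white plastic jar 41 mm across and 66 mm tall with a fixed orange cap 42 mm across and 22 mm tall on top (88 mm in all) and a band of that colour, 0.09 to 0.18 kg. Origin: centre of its underside; z along its axis to the cap. It starts in one of the three bays, leaning 25 degrees towards the robot.
- blue_bottle: reagent bottle: a straight round white plastic jar 41 mm across and 66 mm tall with a fixed blue cap 42 mm across and 22 mm tall on top (88 mm in all) and a band of that colour, 0.09 to 0.18 kg. Origin: centre of its underside; z along its axis to the cap. It starts in one of the three bays, leaning 25 degrees towards the robot.
- bay_left (a point): seat of the left (+y) bay: the point under the centre of a bottle that stands on the deck and touches the front lip. z is the deck's normal, x points up the slope (away from the robot), y along the row. It moves with the carriage.
- bay_mid (a point): seat of the middle bay: the point under the centre of a bottle that stands on the deck and touches the front lip. z is the deck's normal, x points up the slope (away from the robot), y along the row. It moves with the carriage.
- bay_right (a point): seat of the right (-y) bay: the point under the centre of a bottle that stands on the deck and touches the front lip. z is the deck's normal, x points up the slope (away from the robot), y along the row. It moves with the carriage.
- deck: sloping deck with three bays 66 mm apart. Origin: seat of the middle bay; z, its normal, leans 25 degrees from vertical towards the robot; x up-slope. Bays are 47 mm wide between dividers 22 mm high, 19 mm thick; front lip 20 mm high, 6 mm thick, inner face 21 mm down-slope of the seats; open back, deck 45 mm up-slope. Rubber-lined: bottles only creep down a few mm when the carriage moves.
- carriage (a joint): travel of the white reagent carriage towards the housing (the analyser's -y): 0 m fully out, 0.12 m home at the hard stop. It starts at 0 and stays where it is left. Sliding takes about 3 N. From 0.105 to 0.1125 m it climbs a spring ball catch (about 4 N more), then the ball snaps it on to 0.119-0.12 m and holds it.
- tab: green push tab. Origin: centre of its top edge. An upright plate at the carriage's left front corner: 50 mm along the analyser's x, 12 mm thick along y, 46 mm tall (top 120 mm, foot 74 mm above the bench). Push its +y face towards -y, or pinch its 12 mm from above. Nothing is above or left of it.
- analyser: fixed bench analyser, at varying places and angles. Origin: on the bench under the row of bays; x to the rear (away from the robot), y along the bed away from the housing, z up. Bed x -145 to +105, y -180 to +220 mm, 58 mm high. White housing y -400 to -180, x -145 to +145 mm, 230 mm high.
- rail_end (a point): free end of the aluminium pipetting rail (centre of its underside, 310 mm above the bench), which runs along y above the bays to the housing, fixed; 22 mm deep (analyser x -10 to +12 mm), 28 mm high. It is in the way of an upright gripper over the bays; a gripper in line with the leaning bottles passes in front of it.
- tube_tray: white foam tray 100 x 130 mm with twenty green-capped blood tubes, 102 mm tall, loose on the bench, left of the analyser with at least 100 mm of free bench between it and the bed. Origin: centre of its underside. Bystander.
- beaker: glass beaker 64 mm in diameter, 85 mm tall, loose on the bench, in front of the housing on the right. Origin: centre of its underside. Bystander.

How it is judged:
At the end, for the whole second after the job is handed in: Green and orange bottles have changed bays, blue is in its own; each stands on its deck within 3 mm of the seat along the slope and in height, 5 mm along the row and 4 degrees of the deck normal; carriage home past its catch (joint over 0.1175 m); bottles at rest (((x of green_bottle in the frame of bay_left between -0.003 and 0.003 m and y of green_bottle in the frame of bay_left between -0.005 and 0.005 m and z of green_bottle in the frame of bay_left between -0.003 and 0.003 m and angle between the z axis of green_bottle and the z axis of bay_left, either way round below 0.07 rad) or (x of green_bottle in the frame of bay_mid between -0.003 and 0.003 m and y of green_bottle in the frame of bay_mid between -0.005 and 0.005 m and z of green_bottle in the frame of bay_mid between -0.003 and 0.003 m and angle between the z axis of green_bottle and the z axis of bay_mid, either way round below 0.07 rad) or (x of green_bottle in the frame of bay_right between -0.003 and 0.003 m and y of green_bottle in the frame of bay_right between -0.005 and 0.005 m and z of green_bottle in the frame of bay_right between -0.003 and 0.003 m and angle between the z axis of green_bottle and the z axis of bay_right, either way round below 0.07 rad)) and ((x of orange_bottle in the frame of bay_left between -0.003 and 0.003 m and y of orange_bottle in the frame of bay_left between -0.005 and 0.005 m and z of orange_bottle in the frame of bay_left between -0.003 and 0.003 m and angle between the z axis of orange_bottle and the z axis of bay_left, either way round below 0.07 rad) or (x of orange_bottle in the frame of bay_mid between -0.003 and 0.003 m and y of orange_bottle in the frame of bay_mid between -0.005 and 0.005 m and z of orange_bottle in the frame of bay_mid between -0.003 and 0.003 m and angle between the z axis of orange_bottle and the z axis of bay_mid, either way round below 0.07 rad) or (x of orange_bottle in the frame of bay_right between -0.003 and 0.003 m and y of orange_bottle in the frame of bay_right between -0.005 and 0.005 m and z of orange_bottle in the frame of bay_right between -0.003 and 0.003 m and angle between the z axis of orange_bottle and the z axis of bay_right, either way round below 0.07 rad)) and ((x of blue_bottle in the frame of bay_left between -0.003 and 0.003 m and y of blue_bottle in the frame of bay_left between -0.005 and 0.005 m and z of blue_bottle in the frame of bay_left between -0.003 and 0.003 m and angle between the z axis of blue_bottle and the z axis of bay_left, either way round below 0.07 rad) or (x of blue_bottle in the frame of bay_mid between -0.003 and 0.003 m and y of blue_bottle in the frame of bay_mid between -0.005 and 0.005 m and z of blue_bottle in the frame of bay_mid between -0.003 and 0.003 m and angle between the z axis of blue_bottle and the z axis of bay_mid, either way round below 0.07 rad) or (x of blue_bottle in the frame of bay_right between -0.003 and 0.003 m and y of blue_bottle in the frame of bay_right between -0.005 and 0.005 m and z of blue_bottle in the frame of bay_right between -0.003 and 0.003 m and angle between the z axis of blue_bottle and the z axis of bay_right, either way round below 0.07 rad)) and distance of blue_bottle from where it was at the start of the episode between 0.085 and 0.13 m and not (distance of green_bottle from where it was at the start of the episode between 0.085 and 0.13 m) and not (distance of orange_bottle from where it was at the start of the episode between 0.085 and 0.13 m) and value of joint carriage above 0.1175 m and linear speed of each of green_bottle, orange_bottle below 0.02 m/s); the robot touches nothing.
It fails at once if the blue-capped bottle is lifted or tipped out of its bay (height (world z) of blue_bottle above 0.113 m or angle between the z axis of blue_bottle and the z axis of bay_mid, either way round above 0.2 rad).
It fails at once if the green- or orange-capped bottle falls over or is turned on its side (angle between any of green_bottle, orange_bottle's own z axis and vertical above 1.15 rad).
It fails at once if the tube tray or the beaker is shifted by more than 25 mm (distance of any of tube_tray, beaker from where it was at the start of the episode above 0.025 m).
It fails at once if the fingers ram the push tab, the deck or the analyser with more than 60 N (contact force between the fingers and tab above 60 N or contact force between the fingers and deck above 60 N or contact force between the fingers and analyser above 60 N).
It also fails if it takes over 72 s, if anything falls off the work surface, if the arm or the gripper's body presses on something with over 40 N, if the wrist force passes 120 N, or if a joint passes its speed limit or range.

## Robot

A 7-joint arm with a two-finger parallel gripper is mounted at the origin on the work surface. World frame = base frame: x ahead of the robot, y to its left, z up, the work surface at z = 0. Lengths are in m, angles in rad, forces in N, time in s.
With the tool pointing down it reaches from about 0.425 to 0.95 m from the base axis. Payload 4.7 kg.
Tool frame: the origin (TCP) lies at the very end of the fingers, on their centre line; the grasp point (between the pads) lies 19 mm behind it; z points along the fingers, y is the line along which they close (so a half turn about z gives the same grasp; the last joint's range is limited). The gripper opens to 85 mm and grips with 20 to 120 N. Pads are 22 mm wide; open, the fingers measure 114 mm over their backs; the gripper's body (76 mm by 85 mm) begins 54 mm behind the grasp point. The pads swing forward as they close: fully open they stand 13 mm farther back than shut.
Start: joints at [-1.192, 0.469, -0.049, 1.532, 0.024, 1.141, -0.082], TCP at [0.268, 0.62, 0.231] pointing down, gripper open.
Joint ranges: [-2.59, 2.59], [-0.33, 1.99], [-1.39, 1.29], [0.1, 2.45], [-1.04, 4.18], [0.21, 1.99], [-2.66, 2.66]. Speed limits (rad/s): [2.57, 2.57, 3.14, 3.14, 3.14, 3.14, 3.14].

## Interface

Orientations are given as a 3x3 rotation matrix whose columns are the frame's x, y, z axes.
In Python, from plant import observe, grab_frame, camera_model, hand_in gives the robot as it stands.
- The arm moves only by the shell command python3 -m creep 'ROWS' [OPENING] [FORCE]. ROWS is JSON, a list of rows, each a list of 6 numbers: the shift along the tool's x, y, z in m, then the turn, a rotation vector about the tool's x, y, z in degrees. In form: [[tx, ty, tz, wx, wy, wz], ...]. A call has 1 to 8 rows; each row is the pose to reach, as a shift and turn from the pose commanded when the call began, along the tool's axes at that moment; what a row does not reach only later rows make up. A row lasts 1/10 s, in which the tool goes at most 50 mm and 8.59 degrees, less where a joint would pass 70% of its speed; a pose out of reach is approached as far as the arm can. A call with a gripper value outside its range is refused whole. OPENING is the finger opening in m, from 0 to 0.0854, set as the call begins (- or left out, the last holds). The fingers move at their own pace and stop on an object; FORCE is the grip in N (left out, the last holds). Time passes only in rows, so rows that repeat a pose let the fingers close. It gives the time, the measured TCP pose, the force, the opening and the grip force at its end, in the units of the state.
- observe(): the state, without advancing time (a new reading comes with each control period).
- grab_frame(name): name is "side" or "top"; returns the picture (420x560x3 uint8, blue, green, red); there is no depth.
- camera_model(name): a dict with "vertical_fov" (degrees; the focal length in pixels is half the picture's height over the tangent of half this angle, whatever the lens; pixels are square), "cx", "cy" (the principal point, pixels), "rvec" (rotation vector, rad) and "tvec" (3), from world to camera coordinates, as OpenCV has them. Camera axes: x right, y down, z forward; pixel columns grow to the right and rows downward; lengths in m; the calibration is good to about 2 mm. A picture is of the moment at which its call begins. camera_model takes no time and is no camera call.
- hand_in(): hands the job in; it is judged then, once.
The state is a dict: "time_s": time; "q": joint angles; "joint_velocities": joint speeds; "joint_torque": joint torques, N m; "eef_pos": TCP position; "eef_rot": TCP orientation; "wrist_force": force on the tool from outside, world axes, zero at the start; "torque": the same for the moment, N m; "gripper_width": opening from 0.0 (shut) to 1.0 (fully open); "grip_force": force on a finger pad.
Only numpy, scipy, OpenCV 4.12 (cv2) and the standard library are available. Lean on these libraries where they do the work, as an engineer would, in place of code of your own. Each camera call takes 0.05 s, during which the arm holds its last target. There are 200 camera calls.

## Working session

There is one attempt and no reset: what is moved stays moved. The work goes in short steps, Python scripts to look and compute and a shell command to move; the robot and the scene stay as the last step left them, time stands still between calls to the robot, and variables do not carry over. Pictures are saved under pics/ and viewed, at most 10 in all, crops included, and the job is handed in when it is done.

```bash
mkdir -p pics; python3 - <<'E'
from plant import observe, grab_frame, camera_model
import cv2
for n in("side","top"):
    cv2.imwrite(f"pics/{n}0.png",grab_frame(n)); print(n,camera_model(n))
s=observe(); print(s)
E
```

```text
side {'vertical_fov': 46.542068386864145, 'cx': 275.6955990670757, 'cy': 215.93772805694726, 'rvec': array([ 2.39838651, -0.03139597,  0.01639811]), 'tvec': array([-0.52751743,  0.1960414 ,  1.43931957])}
top {'vertical_fov': 57.30241102059633, 'cx': 279.708840431658, 'cy': 210.5664023159583, 'rvec': array([ 2.18906353, -2.17528355,  0.15533367]), 'tvec': array([0.01594869, 0.55910853, 1.20468886])}
{'time_s': 0.1, 'q': array([-1.19194381,  0.46940769, -0.04857598,  1.53357799,  0.02412964,
        1.14102067, -0.08230609]), 'joint_velocities': array([-8.73866103e-05, -7.89731577e-04, -1.28016855e-03, -4.65240929e-03,
       -1.29562150e-03,  2.35720590e-04,  7.95390670e-04]), 'joint_torque': array([ 3.82338549e-04, -5.11518788e+01, -4.69999539e-02, -2.38392091e+01,
        1.07846875e-02,  4.32143512e-03, -2.09916590e-05]), 'eef_pos': array([0.26746412, 0.6191683 , 0.23033321]), 'eef_rot': array([[-9.18021723e-01,  3.96529591e-01, -6.31696050e-04],
       [ 3.96530082e-01,  9.18020128e-01, -1.71458220e-03],
       [-9.99728881e-05, -1.82451019e-03, -9.99998331e-01]]), 'wrist_force': array([-0.05088731,  0.94483254, -0.10757507]), 'torque': array([ 0.02182202,  0.00062255, -0.01245295]), 'grip_force': 0.0, 'gripper_width': 0.9974865087010097}
```

View pics/side0.png

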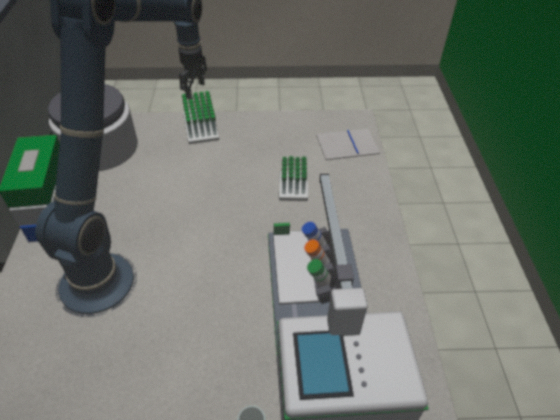

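View pics/top0.png

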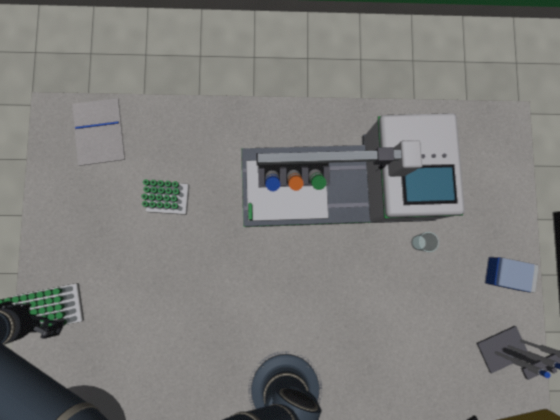

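The top view shows the bay caps blue (272,183), orange (295,182) and green (318,181), with the tab at (250,211), the tray at (165,197) and the beaker at (425,242). The side view shows the caps at (310,229), (313,247) and (316,267). So blue is in the left bay, orange in the middle and green on the right.

```bash
cat > h.py <<'E'
import numpy as np, cv2
from plant import observe, grab_frame, camera_model
def cam(n):
    c=camera_model(n); f=210/np.tan(np.radians(c["vertical_fov"]/2))
    K=np.array([[f,0,c["cx"]],[0,f,c["cy"]],[0,0,1]]); R=cv2.Rodrigues(c["rvec"])[0]
    return K,R,np.array(c["tvec"])
def ray(n,p):
    K,R,t=cam(n); d=R.T@np.linalg.solve(K,[p[0],p[1],1]); return -R.T@t,d/np.linalg.norm(d)
def plane(n,p,z):
    o,d=ray(n,p); return o+d*(z-o[2])/d[2]
def tri(ps,pt):
    o1,d1=ray("side",ps); o2,d2=ray("top",pt)
    s=np.linalg.lstsq(np.c_[d1,-d2],o2-o1,rcond=None)[0]
    a,b=o1+d1*s[0],o2+d2*s[1]; return (a+b)/2,np.linalg.norm(a-b)
def proj(n,P):
    K,R,t=cam(n); q=K@(R@np.asarray(P)+t); return q[:2]/q[2]
HUE={"green":(45,85),"orange":(5,20),"blue":(105,128)}
def blobs(img,c,box,smin=110,vmin=40):
    x0,y0,x1,y1=box; hsv=cv2.cvtColor(img[y0:y1,x0:x1],cv2.COLOR_BGR2HSV)
    m=cv2.inRange(hsv,(HUE[c][0],smin,vmin),(HUE[c][1],255,255))
    n,_,st,ce=cv2.connectedComponentsWithStats(m)
    return sorted([(int(st[i,4]),(ce[i]+[x0,y0]).round(2).tolist(),(st[i,:4]+[x0,y0,0,0]).tolist()) for i in range(1,n) if st[i,4]>8],reverse=True)
E
python3 - <<'E'
from h import *
S=cv2.imread("pics/side0.png");T=cv2.imread("pics/top0.png")
B={"side":(268,215,345,300),"top":(240,165,335,225)}
for c in HUE:
    bs=blobs(S,c,B["side"]);bt=blobs(T,c,B["top"]); print(c,bs,bt)
    print(tri(bs[0][1],bt[0][1]))
a=cv2.resize(S[165:330,265:375],None,fx=3.6,fy=3.6,interpolation=cv2.INTER_CUBIC)
b=cv2.resize(T[135:235,235:345],None,fx=3.6,fy=3.6,interpolation=cv2.INTER_CUBIC)
o=np.zeros((600,796,3),np.uint8);o[:a.shape[0],:a.shape[1]]=a;o[:b.shape[0],400:400+b.shape[1]]=b
cv2.imwrite("pics/z.png",o)
for n in("side","top"):print(n,ray(n,(280,210)))
E
```

```text
green [(141, [314.74, 265.93], [308, 259, 15, 14]), (28, [281.07, 224.54], [275, 224, 14, 3])] [(154, [318.32, 181.45], [311, 175, 15, 14]), (42, [249.98, 211.14], [249, 204, 3, 15])]
(array([ 0.62703918, -0.08586498,  0.17523332]), np.float64(0.002018188874066527))
orange [(195, [312.43, 246.74], [305, 239, 16, 16])] [(187, [295.33, 181.86], [288, 175, 16, 15])]
(array([ 0.6259764 , -0.02005179,  0.17272464]), np.float64(0.0012675419014971248))
blue [(140, [309.13, 228.24], [302, 222, 15, 13])] [(179, [272.27, 182.8], [265, 176, 16, 15])]
(array([0.62223138, 0.04596277, 0.17286236]), np.float64(0.0018181777795135737))
side (array([ 0.50103768, -0.84341742,  1.19413398]), array([ 0.02975278,  0.68486409, -0.72806315]))
top (array([0.42629307, 0.06167906, 1.25642424]), array([ 0.10896449, -0.03492905, -0.99343178]))
```

View pics/z.png

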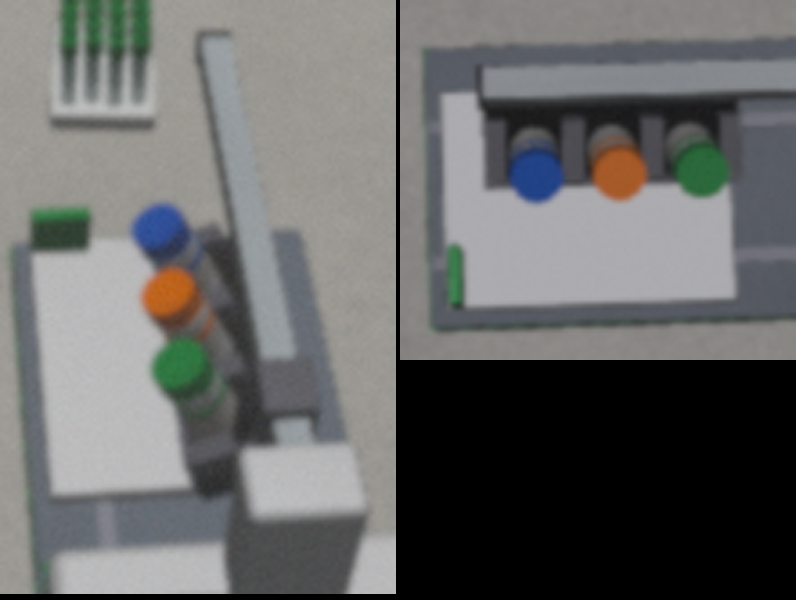

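The crop confirms the layout: the left, middle and right bays hold blue, orange and green, and the tab is at the left front corner. Cap spacing comes out at 66 mm, as it should. Next I'll work out the frames and the pregrasp pose.

```bash
cat >> h.py <<'E'
from scipy.spatial.transform import Rotation as Ro
YAW=np.radians(2.1)
def frames(yaw=None):
    y=YAW if yaw is None else yaw
    xa=np.array([np.cos(y),np.sin(y),0]); ya=np.array([-np.sin(y),np.cos(y),0]); Z=np.array([0,0,1.])
    a=np.radians(25); n=np.cos(a)*Z-np.sin(a)*xa; u=np.cos(a)*xa+np.sin(a)*Z
    return xa,ya,n,u
def tiltR(deg=25.,yaw=None):  # tool z=-normal for tilt deg, tool y=+ya
    xa,ya,_,_=frames(yaw); a=np.radians(deg); z=np.sin(a)*xa-np.cos(a)*np.array([0,0,1.])
    return np.c_[np.cross(ya,z),ya,z]
def rel(P,R):
    s=observe(); R0=s["eef_rot"]
    return (1000*R0.T@(np.asarray(P)-s["eef_pos"])).round(1),Ro.from_matrix(R0.T@R).as_rotvec(degrees=True).round(2)
E
python3 - <<'E'
from h import *
C=np.array([[.62223,.04596,.17286],[.62598,-.02005,.17272],[.62704,-.08586,.17523]])
d=C[0]-C[2]; print("caps yaw",np.degrees(np.arctan2(-d[0],d[1])))
crop=lambda p:(235+(p[0]-400+.5)/3.6-.5,135+(p[1]+.5)/3.6-.5)
for nm,a,b,z in(("bed near",(435,327),(790,317),.058),("bed far",(425,48),(560,43),.058),("rail top far",(482,68),(790,60),.338),("carr near",(470,306),(735,298),.074)):
    A,B=plane("top",crop(a),z),plane("top",crop(b),z); e=A-B; print(nm,A.round(3),B.round(3),np.degrees(np.arctan2(-e[0],e[1])))
xa,ya,n,u=frames()
mid=C.mean(0); seat=mid-.077*n; print("seat mid",seat,"grn",seat-.066*ya)
print("tab",plane("top",(249.98,211.14),.12))
print("beaker,tray",plane("top",(425,242),.08),plane("top",(165,197),.1))
cap=mid-.066*ya
print(rel(cap-.019*n*-1*-1+.10*n,tiltR()), observe()["eef_pos"])
E
```

```text
caps yaw 2.089747259075008
bed near [0.508 0.13  0.058] [ 0.519 -0.179  0.058] 2.012562644170147
bed far [0.755 0.143 0.058] [0.762 0.023 0.058] 2.9826891705538516
rail top far [0.665 0.085 0.338] [ 0.674 -0.125  0.338] 2.297516109230362
carr near [0.525 0.1   0.074] [ 0.534 -0.128  0.074] 2.1603203736101926
seat mid [ 0.65760308 -0.01879089  0.10381763] grn [ 0.66002157 -0.08474656  0.10381763]
tab [0.54680323 0.11083732 0.12      ]
beaker,tray [ 0.45942981 -0.42904921  0.08      ] [0.58961654 0.36732939 0.1       ]
(array([-579.2, -519.3,  -15.7]), array([ -5.66, -24.6 , -25.03])) [0.26746412 0.6191683  0.23033321]
```

```bash
python3 -m creep '[[-0.04,-0.035,-0.01,0,0,0],[-0.07,-0.065,-0.02,0,-5,-5],[-0.105,-0.095,-0.03,-1,-10,-10],[-0.14,-0.125,-0.03,-2,-14,-14],[-0.175,-0.155,-0.03,-3,-18,-18],[-0.21,-0.185,-0.03,-4,-22,-22],[-0.245,-0.215,-0.03,-5.7,-24.6,-25],[-0.28,-0.245,-0.03,-5.7,-24.6,-25]]' 0.053 40; python3 - <<'E'
from h import *
xa,ya,n,u=frames()
cap=np.array([.6575,-.0848,.1036])+.077*n
print(rel(cap+.081*n,tiltR()))
E
```

```text
time_s: 0.9
eef_pos: [0.4262, 0.2812, 0.2602]
eef_rot: [[-0.906, -0.039, 0.422], [-0.035, 0.999, 0.017], [-0.423, 0.001, -0.906]]
wrist_force: [0.3, -0.4, -0.6]
gripper_width: 0.621
grip_force: 0.0
(array([-130.5, -374.6,   75.2]), array([ 0.11, -0.  ,  0.11]))
```

```bash
python3 -m creep '[[-0.02,-0.045,0.005,0,0,0],[-0.035,-0.09,0.01,0,0,0],[-0.055,-0.135,0.02,0,0,0],[-0.07,-0.18,0.025,0,0,0],[-0.09,-0.225,0.03,0,0,0],[-0.11,-0.27,0.035,0,0,0],[-0.12,-0.315,0.045,0,0,0],[-0.13,-0.36,0.045,0,0,0]]'; python3 - <<'E'
from h import *
xa,ya,n,u=frames()
cap=np.array([.6600,-.0848,.1038])+.077*n
print(rel(cap+.041*n,tiltR()),rel(cap-.019*n,tiltR()))
S,T=grab_frame("side"),grab_frame("top")
bs=blobs(S,"green",(268,215,345,300));bt=blobs(T,"green",(240,165,335,225));print(bs,bt)
E
```

```text
time_s: 1.7
eef_pos: [0.5771, -0.0727, 0.2737]
eef_rot: [[-0.906, -0.037, 0.422], [-0.032, 0.999, 0.018], [-0.422, 0.003, -0.907]]
wrist_force: [0.8, 1.0, -0.5]
gripper_width: 0.622
grip_force: 0.0
(array([ -3. , -15.2,  70.8]), array([ 0.13, -0.04, -0.07])) (array([ -3. , -15.4, 130.8]), array([ 0.13, -0.04, -0.07]))
[(147, [314.97, 265.93], [308, 259, 15, 14])] [(154, [318.31, 181.51], [311, 175, 15, 14]), (41, [249.95, 211.27], [249, 204, 3, 15])]
```

```bash
python3 -m creep '[[-0.003,-0.015,0.03,0,0,0],[-0.003,-0.015,0.06,0,0,0],[-0.003,-0.015,0.06,0,0,0],[-0.003,-0.015,0.06,0,0,0]]'; python3 - <<'E'
from h import *
xa,ya,n,u=frames()
cap=np.array([.6600,-.0848,.1038])+.077*n
print(rel(cap-.019*n,tiltR()))
S,T=grab_frame("side"),grab_frame("top")
o=np.zeros((500,796,3),np.uint8)
a=cv2.resize(S[165:300,265:375],None,fx=3.6,fy=3.6,interpolation=cv2.INTER_CUBIC)
b=cv2.resize(T[135:235,235:345],None,fx=3.6,fy=3.6,interpolation=cv2.INTER_CUBIC)
o[:a.shape[0],:a.shape[1]]=a;o[:b.shape[0],400:400+b.shape[1]]=b
cv2.imwrite("pics/z2.png",o)
E
```

```text
time_s: 2.2
eef_pos: [0.6054, -0.0844, 0.221]
eef_rot: [[-0.906, -0.037, 0.421], [-0.032, 0.999, 0.018], [-0.422, 0.003, -0.907]]
wrist_force: [-0.2, 0.5, -0.4]
gripper_width: 0.62
grip_force: 0.0
(array([ 0.1, -2.6, 71.3]), array([ 0.14, -0.06, -0.06]))
```

View pics/z2.png

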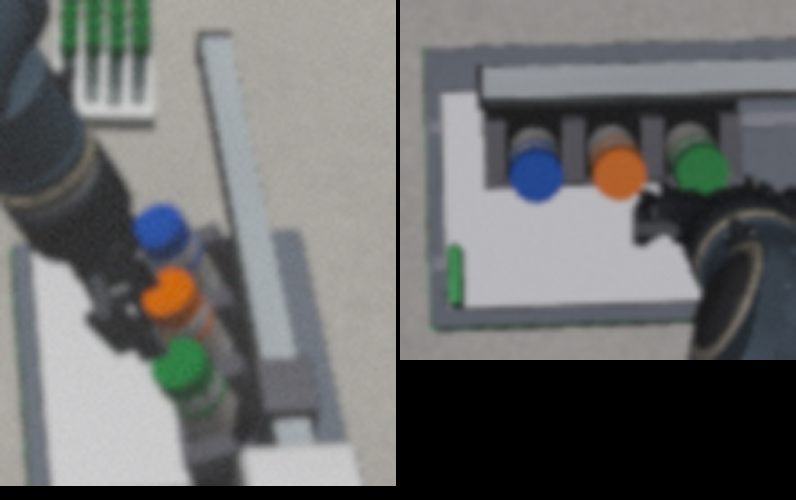

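The gripper is tilted in line with the green bottle. Its fingers straddle the cap, which is at crop (700,168). Descending now and watching the force.

```bash
python3 -m creep '[[0,-0.0025,0.012,0,0,0],[0,-0.0025,0.024,0,0,0],[0,-0.0025,0.036,0,0,0],[0,-0.0025,0.048,0,0,0],[0,-0.0025,0.06,0,0,0],[0,-0.0025,0.071,0,0,0],[0,-0.0025,0.071,0,0,0]]'
```

```text
time_s: 3.0
eef_pos: [0.6358, -0.0858, 0.1557]
eef_rot: [[-0.906, -0.037, 0.421], [-0.032, 0.999, 0.018], [-0.421, 0.003, -0.907]]
wrist_force: [-0.1, 0.8, 0.4]
gripper_width: 0.617
grip_force: 0.0
```

```bash
python3 -m creep '[[0,0,0,0,0,0],[0,0,0,0,0,0],[0,0,0,0,0,0],[0,0,0,0,0,0],[0,0,0,0,0,0]]' 0.02 40;  python3 - <<'E'
from h import *
s=observe(); xa,ya,n,u=frames(); d=s["eef_pos"]-np.array([.6600,-.0848,.1038]); print(d@u,d@ya,d@n, s["wrist_force"])
E
```

```text
time_s: 3.5
eef_pos: [0.636, -0.0862, 0.1573]
eef_rot: [[-0.905, -0.036, 0.423], [-0.032, 0.999, 0.018], [-0.423, 0.003, -0.906]]
wrist_force: [-0.1, -0.4, -1.6]
gripper_width: 0.476
grip_force: 40.4
0.0007853133387373951 -0.0004913911992532923 0.05861133724407404 [-0.10005418 -0.39304614 -1.62112466]
```

```bash
python3 -m creep '[[0,0,-0.01,0,0,0],[0,0,-0.025,0,0,0],[0,0,-0.04,0,0,0],[0,0,-0.06,0,0,0],[0,0,-0.075,0,0,0],[0,0,-0.08,0,0,0],[0,0,-0.08,0,0,0]]';  python3 - <<'E'
from h import *
print(rel([.45,-.14,.20],tiltR(0)),rel([.45,-.14,.065],tiltR(0)))
E
```

```text
time_s: 4.2
eef_pos: [0.6023, -0.0876, 0.2308]
eef_rot: [[-0.905, -0.036, 0.425], [-0.032, 0.999, 0.018], [-0.425, 0.003, -0.905]]
wrist_force: [0.0, 0.3, -1.9]
gripper_width: 0.476
grip_force: 40.7
(array([152.5, -46.9, -37.8]), array([ 0.17, 25.15, -0.05])) (array([209.9, -47.4,  84.4]), array([ 0.17, 25.15, -0.05]))
```

```bash
python3 -m creep '[[0.015,-0.005,-0.005,0,3,0],[0.04,-0.012,-0.012,0,8,0],[0.065,-0.02,-0.02,0,13,0],[0.09,-0.028,-0.025,0,18,0],[0.115,-0.036,-0.03,0,22,0],[0.14,-0.043,-0.035,0,25.1,0],[0.1525,-0.047,-0.038,0.1,25.1,0],[0.1525,-0.047,-0.038,0.1,25.1,0]]';  python3 - <<'E'
from h import *
print(rel([.45,-.14,.064],tiltR(0)))
S,T=grab_frame("side"),grab_frame("top")
print(blobs(S,"green",(200,215,345,380)),blobs(T,"green",(240,165,400,300)),proj("side",[.45,-.14,.21]),proj("top",[.45,-.14,.21]))
E
```

```text
time_s: 5.0
eef_pos: [0.4481, -0.1405, 0.1985]
eef_rot: [[-0.999, -0.034, -0.002], [-0.034, 0.999, 0.002], [0.002, 0.002, -1.0]]
wrist_force: [0.0, 0.7, -1.7]
gripper_width: 0.478
grip_force: 40.7
(array([ -2.2,   0.3, 134.5]), array([ 0.09, -0.12, -0.16]))
[(33, [280.82, 224.73], [275, 224, 14, 3]), (10, [237.5, 276.0], [237, 274, 2, 5])] [(39, [249.9, 211.41], [249, 204, 3, 15])] [245.88268321 276.55564026] [340.2189317  243.65837623]
```

```bash
python3 -m creep '[[0,0,0.015,0,0,0],[0,0,0.04,0,0,0],[0,0,0.065,0,0,0],[0,0,0.09,0,0,0],[0,0,0.115,0,0,0],[0,0,0.127,0,0,0],[0,0,0.131,0,0,0],[0,0,0.131,0,0,0]]'; python3 -m creep '[[0,0,0.002,0,0,0],[0,0,0.004,0,0,0],[0,0,0.006,0,0,0],[0,0,0.006,0,0,0]]'
```

```text
time_s: 5.9
eef_pos: [0.4503, -0.14, 0.0686]
eef_rot: [[-0.999, -0.036, -0.0], [-0.036, 0.999, 0.001], [0.0, 0.001, -1.0]]
wrist_force: [-0.6, 0.1, -1.0]
gripper_width: 0.478
grip_force: 40.7
time_s: 6.3
eef_pos: [0.4509, -0.14, 0.0642]
eef_rot: [[-0.999, -0.036, 0.002], [-0.036, 0.999, 0.002], [-0.002, 0.002, -1.0]]
wrist_force: [-2.7, 2.6, 13.8]
gripper_width: 0.481
grip_force: 42.0
```

```bash
python3 -m creep '[[0,0,-0.001,0,0,0],[0,0,-0.001,0,0,0],[0,0,-0.001,0,0,0],[0,0,-0.001,0,0,0]]' 0.06 40; python3 -m creep '[[0,0,-0.015,0,0,0],[0,0,-0.04,0,0,0],[0,0,-0.065,0,0,0],[0,0,-0.09,0,0,0],[0,0,-0.115,0,0,0],[0,0,-0.14,0,0,0],[0,0,-0.15,0,0,0],[0,0,-0.15,0,0,0]]';python3 - <<'E'
from h import *
xa,ya,n,u=frames()
g0=np.array([.636,-.0862,.1573])+.066*ya
print(rel(g0+.08*n,tiltR()))
S,T=grab_frame("side"),grab_frame("top")
print(blobs(S,"green",(200,215,345,380)),blobs(T,"green",(240,165,400,300)),proj("side",[.4505,-.14,.077]),proj("top",[.4505,-.14,.077]))
E
```

```text
time_s: 6.7
eef_pos: [0.4496, -0.1399, 0.0634]
eef_rot: [[-0.999, -0.036, -0.001], [-0.036, 0.999, 0.001], [0.001, 0.001, -1.0]]
wrist_force: [0.4, 0.9, -0.1]
gripper_width: 0.705
grip_force: 0.0
time_s: 7.5
eef_pos: [0.4505, -0.1402, 0.2142]
eef_rot: [[-0.999, -0.036, 0.002], [-0.036, 0.999, 0.001], [-0.002, 0.001, -1.0]]
wrist_force: [-0.1, -0.1, 0.2]
gripper_width: 0.699
grip_force: 0.0
(array([-153.5,  113.2,  -15.2]), array([  0.06, -24.9 ,  -0.04]))
[(146, [247.38, 304.4], [241, 298, 14, 13]), (32, [280.81, 224.72], [275, 224, 14, 3])] [(41, [249.95, 211.27], [249, 204, 3, 15]), (13, [330.54, 249.38], [328, 248, 6, 3])] [248.17086718 305.84354748] [331.93974028 244.43535531]
```

```bash
python3 -m creep '[[-0.01,0.01,-0.02,0,-3,0],[-0.03,0.03,-0.035,0,-8,0],[-0.055,0.05,-0.045,0,-13,0],[-0.08,0.07,-0.045,0,-18,0],[-0.105,0.09,-0.04,0,-22,0],[-0.13,0.108,-0.03,0,-24.9,0],[-0.15,0.113,-0.02,0,-24.9,0],[-0.1535,0.113,-0.015,0,-24.9,0]]' 0.053; python3 -m creep '[[0,0,0,0,0,0],[0,0,0,0,0,0]]'; python3 - <<'E'
from h import *
xa,ya,n,u=frames()
g0=np.array([.636,-.0862,.1573])+.066*ya
print(rel(g0,tiltR()))
E
```

```text
time_s: 8.4
eef_pos: [0.5993, -0.02, 0.2254]
eef_rot: [[-0.908, -0.038, 0.416], [-0.035, 0.999, 0.015], [-0.417, -0.001, -0.909]]
wrist_force: [-0.5, -0.2, -0.6]
gripper_width: 0.623
grip_force: 0.0
time_s: 8.6
eef_pos: [0.5983, -0.0228, 0.2276]
eef_rot: [[-0.908, -0.034, 0.418], [-0.031, 0.999, 0.015], [-0.419, 0.0, -0.908]]
wrist_force: [0.2, 0.4, 0.3]
gripper_width: 0.62
grip_force: 0.0
(array([-2.7,  1.3, 78.6]), array([-0.03, -0.26, -0.14]))
```

```bash
python3 -m creep '[[-0.001,0.001,0.015,0,-0.2,0],[-0.002,0.001,0.03,0,-0.3,0],[-0.002,0.001,0.045,0,-0.3,0],[-0.002,0.001,0.06,0,-0.3,0],[-0.002,0.001,0.07,0,-0.3,0],[-0.002,0.001,0.079,0,-0.3,0],[-0.002,0.001,0.079,0,-0.3,0]]'; python3 -m creep '[[0,0,0,0,0,0],[0,0,0,0,0,0],[0,0,0,0,0,0],[0,0,0,0,0,0],[0,0,0,0,0,0]]' 0.02 40;  python3 - <<'E'
from h import *
xa,ya,n,u=frames()
g0=np.array([.636,-.0862,.1573])
for i in range(3):
  s=observe(); d=s["eef_pos"]-g0; print(d@u,d@ya,d@n, s["wrist_force"])
E
```

```text
time_s: 9.3
eef_pos: [0.6338, -0.0196, 0.1568]
eef_rot: [[-0.905, -0.035, 0.423], [-0.032, 0.999, 0.016], [-0.424, 0.001, -0.906]]
wrist_force: [0.5, 0.5, 0.3]
gripper_width: 0.624
grip_force: 0.0
time_s: 9.8
eef_pos: [0.6341, -0.0196, 0.158]
eef_rot: [[-0.904, -0.036, 0.425], [-0.032, 0.999, 0.016], [-0.425, 0.001, -0.905]]
wrist_force: [-3.8, -1.0, 4.8]
gripper_width: 0.478
grip_force: 40.9
0.000750422006728595 0.0666496841587142 0.0004219691047905542 [-3.76829503 -0.96588158  4.83431842]
0.000750422006728595 0.0666496841587142 0.0004219691047905542 [-3.76829503 -0.96588158  4.83431842]
0.000750422006728595 0.0666496841587142 0.0004219691047905542 [-3.76829503 -0.96588158  4.83431842]
```

```bash
python3 -m creep '[[0,0,-0.01,0,0,0],[-0.001,0,-0.025,0,0,0],[-0.002,0,-0.04,0,0,0],[-0.002,-0.01,-0.05,0,0,0],[-0.002,-0.03,-0.05,0,0,0],[-0.002,-0.05,-0.05,0,0,0],[-0.002,-0.066,-0.05,0,0,0],[-0.002,-0.066,-0.05,0,0,0]]'; python3 -m creep '[[0,0,0,0,0,0],[0,0,0,0,0,0]]'; python3 - <<'E'
from h import *
xa,ya,n,u=frames()
g0=np.array([.636,-.0862,.1573])
s=observe(); d=s["eef_pos"]-g0; print(d@u,d@ya,d@n, s["wrist_force"],rel(g0,tiltR()))
E
```

```text
time_s: 10.6
eef_pos: [0.6166, -0.0898, 0.204]
eef_rot: [[-0.905, -0.03, 0.425], [-0.028, 1.0, 0.013], [-0.426, -0.0, -0.905]]
wrist_force: [0.5, -1.0, -2.5]
gripper_width: 0.475
grip_force: 40.8
time_s: 10.8
eef_pos: [0.6169, -0.0848, 0.2034]
eef_rot: [[-0.905, -0.037, 0.424], [-0.033, 0.999, 0.017], [-0.424, 0.001, -0.905]]
wrist_force: [0.4, 0.0, -1.7]
gripper_width: 0.476
grip_force: 40.8
0.002203511147702144 0.00206545443866428 0.04979262078335991 [ 0.42501261  0.04978949 -1.68904993] (array([ 2.3, -2.1, 49.8]), array([0.1 , 0.11, 0.01]))
```

```bash
python3 -m creep '[[0,0,0.01,0,0,0],[0,0,0.02,0,0,0],[0,0,0.02,0,0,0],[0,0,0.02,0,0,0]]'; python3 - <<'E'
from h import *
xa,ya,n,u=frames()
g0=np.array([.636,-.0862,.1573])
s=observe(); d=s["eef_pos"]-g0; print(d@u,d@ya,d@n, s["wrist_force"],rel(g0,tiltR()))
E
```

```text
time_s: 11.2
eef_pos: [0.6254, -0.0855, 0.1846]
eef_rot: [[-0.905, -0.036, 0.423], [-0.032, 0.999, 0.016], [-0.424, 0.001, -0.906]]
wrist_force: [0.3, 0.3, -0.8]
gripper_width: 0.472
grip_force: 40.8
0.0019300204902084964 0.001086835634692666 0.02917608037866937 [ 0.33238592  0.25108182 -0.82077758] (array([ 2. , -1.1, 29.2]), array([ 0.03,  0.06, -0.05]))
```

Good: +2 mm up-slope and +1 mm along the row. Lowering slowly.

```bash
python3 -m creep '[[0,-0.001,0.008,0,0,0],[0,-0.001,0.015,0,0,0],[0,-0.001,0.021,0,0,0],[0,-0.001,0.025,0,0,0],[0,-0.001,0.028,0,0,0],[0,-0.001,0.03,0,0,0],[0,-0.001,0.031,0,0,0],[0,-0.001,0.031,0,0,0]]'; python3 - <<'E'
from h import *
xa,ya,n,u=frames()
g0=np.array([.636,-.0862,.1573])
s=observe(); d=s["eef_pos"]-g0; f=s["wrist_force"]; print(d@u,d@ya,d@n, f@u,f@ya,f@n)
E
```

```text
time_s: 12.0
eef_pos: [0.6383, -0.0864, 0.1587]
eef_rot: [[-0.905, -0.036, 0.425], [-0.031, 0.999, 0.017], [-0.425, 0.002, -0.905]]
wrist_force: [-8.9, 0.6, 9.6]
gripper_width: 0.475
grip_force: 42.4
0.00260895961911759 -0.0003183053923001802 0.0002895878073839262 -4.011424757775868 0.9511637854038368 12.455025141178961
```

```bash
python3 -m creep '[[0.001,0,-0.001,0,0,0],[0.002,0,-0.001,0,0,0],[0.003,0,-0.001,0,0,0],[0.004,0,-0.001,0,0,0],[0.004,0,-0.001,0,0,0]]'; python3 - <<'E'
from h import *
xa,ya,n,u=frames()
g0=np.array([.636,-.0862,.1573])
s=observe(); d=s["eef_pos"]-g0; f=s["wrist_force"]; print(d@u,d@ya,d@n, f@u,f@ya,f@n)
E
```

```text
time_s: 12.5
eef_pos: [0.6361, -0.0865, 0.1578]
eef_rot: [[-0.903, -0.036, 0.428], [-0.032, 0.999, 0.016], [-0.428, 0.0, -0.904]]
wrist_force: [0.1, 0.9, 4.5]
gripper_width: 0.476
grip_force: 41.3
0.0002714554825091959 -0.00030022357857490333 0.00045881274779795275 2.0392689316097306 0.8999593617085156 4.06527430410417
```

```bash
python3 -m creep '[[0.001,0,0,0,0,0],[0.002,0,0,0,0,0],[0.003,0,0,0,0,0],[0.003,0,0,0,0,0]]'; python3 - <<'E'
from h import *
xa,ya,n,u=frames()
g0=np.array([.636,-.0862,.1573])
s=observe(); d=s["eef_pos"]-g0; f=s["wrist_force"]; print(d@u,d@ya,d@n, f@u,f@ya,f@n,rel(g0,tiltR())[1])
E
```

```text
time_s: 12.9
eef_pos: [0.6346, -0.0865, 0.1574]
eef_rot: [[-0.902, -0.036, 0.43], [-0.032, 0.999, 0.015], [-0.43, -0.0, -0.903]]
wrist_force: [2.8, 0.5, 4.5]
gripper_width: 0.478
grip_force: 41.2
-0.0012174056123511682 -0.00028197911610211237 0.0006814289458391175 4.447314478109268 0.38211421837330006 2.839235094283562 [-0.04  0.49 -0.05]
```

```bash
python3 -m creep '[[0.001,0,-0.001,0,0,0],[0.002,0,-0.001,0,0,0],[0.003,0,-0.001,0,0,0],[0.003,0,-0.001,0,0,0]]'; python3 - <<'E'
from h import *
xa,ya,n,u=frames()
g0=np.array([.636,-.0862,.1573])
s=observe(); d=s["eef_pos"]-g0; f=s["wrist_force"]; print(d@u,d@ya,d@n, f@u,f@ya,f@n,rel(g0,tiltR())[1])
E
```

```text
time_s: 13.3
eef_pos: [0.6311, -0.0867, 0.1567]
eef_rot: [[-0.902, -0.036, 0.429], [-0.032, 0.999, 0.015], [-0.43, -0.0, -0.903]]
wrist_force: [5.0, 0.6, 5.7]
gripper_width: 0.472
grip_force: 41.2
-0.004728222508138029 -0.0003514853229439625 0.0015405614042765918 6.924111109790787 0.4144722966409583 3.0281660875858134 [-0.03  0.44 -0.06]
```

```bash
python3 -m creep '[[-0.001,0,0,0,0,0],[-0.002,0,0,0,0,0],[-0.003,0,0.001,0,0,0],[-0.004,0,0.001,0,0,0],[-0.004,0,0.001,0,0,0]]'; python3 - <<'E'
from h import *
xa,ya,n,u=frames()
g0=np.array([.636,-.0862,.1573])
s=observe(); d=s["eef_pos"]-g0; f=s["wrist_force"]; print(d@u,d@ya,d@n, f@u,f@ya,f@n,rel(g0,tiltR())[1])
E
```

```text
time_s: 13.8
eef_pos: [0.6332, -0.0868, 0.157]
eef_rot: [[-0.904, -0.036, 0.426], [-0.032, 0.999, 0.016], [-0.426, 0.001, -0.905]]
wrist_force: [-1.8, 1.4, 12.3]
gripper_width: 0.477
grip_force: 42.2
-0.002674340647297702 -0.0004604523932389479 0.000954673179226482 3.563398762352204 1.4931168106935115 11.868047910460827 [ 0.05  0.22 -0.08]
```

```bash
python3 -m creep '[[-0.002,0,-0.001,0,0,0],[-0.002,0,-0.001,0,0,0]]';python3 -m creep '[[0,0,0,0,0,0],[0,0,0,0,0,0],[0,0,0,0,0,0],[0,0,0,0,0,0]]' 0.06; python3 -m creep '[[0,0,-0.015,0,0,0],[0,0,-0.03,0,0,0],[0,0,-0.05,0,0,0],[0,0,-0.075,0,0,0],[0,0,-0.1,0,0,0],[0.03,0,-0.11,0,0,0],[0.05,0,-0.11,0,0,0],[0.05,0,-0.11,0,0,0]]'; python3 - <<'E'
from h import *
xa,ya,n,u=frames()
C={}
acc={}
for k in range(4):
  S,T=grab_frame("side"),grab_frame("top")
  for c in("blue","orange"):
    p=tri(blobs(S,c,(268,215,345,300))[0][1],blobs(T,c,(240,165,335,225))[0][1]); acc.setdefault(c,[]).append(p[0])
for c in acc: C[c]=np.mean(acc[c],0)
S0,T0=cv2.imread("pics/side0.png"),cv2.imread("pics/top0.png")
for c in HUE: C[c+"0"]=tri(blobs(S0,c,(268,215,345,300))[0][1],blobs(T0,c,(240,165,335,225))[0][1])[0]
for c in C: d=C[c]-C["blue0"]; print(c,(1000*np.array([d@u,d@ya,d@n])).round(1))
print(blobs(S,"orange",(268,215,345,300)),blobs(T,"orange",(240,165,335,225)))
o=np.zeros((500,796,3),np.uint8)
a=cv2.resize(S[165:300,265:375],None,fx=3.6,fy=3.6,interpolation=cv2.INTER_CUBIC)
b=cv2.resize(T[135:235,235:345],None,fx=3.6,fy=3.6,interpolation=cv2.INTER_CUBIC)
o[:a.shape[0],:a.shape[1]]=a;o[:b.shape[0],400:400+b.shape[1]]=b
cv2.imwrite("pics/z3.png",o)
E
```

```text
time_s: 14.0
eef_pos: [0.6334, -0.0867, 0.1572]
eef_rot: [[-0.905, -0.036, 0.423], [-0.032, 0.999, 0.016], [-0.423, 0.001, -0.906]]
wrist_force: [-1.1, -0.1, 6.8]
gripper_width: 0.473
grip_force: 41.3
time_s: 14.4
eef_pos: [0.6336, -0.0863, 0.1567]
eef_rot: [[-0.905, -0.036, 0.423], [-0.032, 0.999, 0.016], [-0.423, 0.001, -0.906]]
wrist_force: [-0.5, -0.5, -0.3]
gripper_width: 0.703
grip_force: 0.0
time_s: 15.2
eef_pos: [0.5391, -0.0897, 0.2343]
eef_rot: [[-0.906, -0.035, 0.421], [-0.031, 0.999, 0.018], [-0.422, 0.003, -0.907]]
wrist_force: [0.3, 0.2, 0.5]
gripper_width: 0.697
grip_force: 0.0
blue [-0.1  0.1 -0.3]
orange [   1.9 -133.1    0.2]
green0 [   1.  -131.9    2.2]
orange0 [  1.1 -66.1  -0.7]
blue0 [0. 0. 0.]
[(215, [315.56, 266.55], [307, 258, 17, 18])] [(188, [318.64, 181.13], [311, 173, 16, 17])]
```

View pics/z3.png

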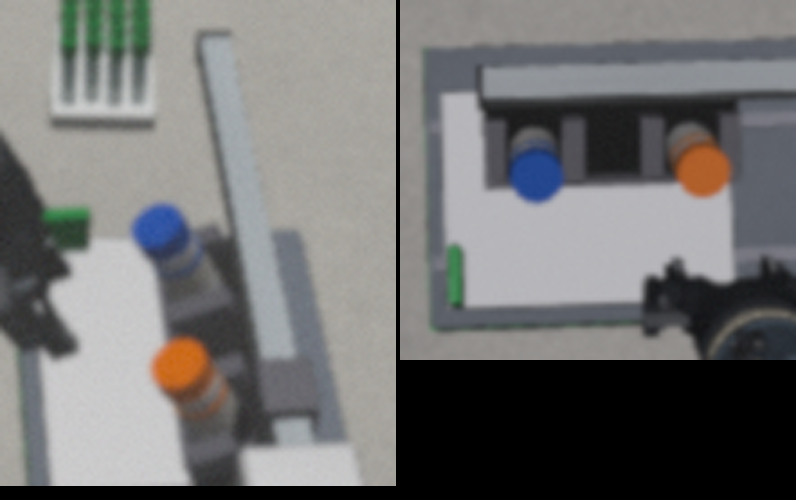

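The orange cap is now at top (318.6,181.1) and side (315.6,266.6), which is where the green cap sat before. The middle bay is empty, blue hasn't moved and the bottle isn't visibly tilted. Going for the parked green bottle.

```bash
python3 - <<'E'
from h import *
print(rel([.4503,-.14,.165],tiltR(0)))
E
```

```text
(array([115.6, -46.9,  24. ]), array([ 1.000e-02,  2.515e+01, -4.000e-02]))
```

```bash
python3 -m creep '[[0.015,-0.006,0,0,4,0],[0.035,-0.014,0,0,9,0],[0.055,-0.023,0.005,0,14,0],[0.075,-0.032,0.01,0,19,0],[0.095,-0.04,0.015,0,23,0],[0.11,-0.046,0.02,0,25.1,0],[0.1155,-0.047,0.024,0,25.1,0],[0.1155,-0.047,0.024,0,25.1,0]]'; python3 -m creep '[[0,0,0,0,0,0],[0,0,0,0,0,0]]'; python3 - <<'E'
from h import *
print(rel([.4503,-.14,.0634],tiltR(0)))
E
```

```text
time_s: 16.4
eef_pos: [0.4488, -0.14, 0.1641]
eef_rot: [[-0.999, -0.035, -0.001], [-0.035, 0.999, 0.001], [0.001, 0.001, -1.0]]
wrist_force: [0.8, 0.7, 0.0]
gripper_width: 0.702
grip_force: 0.0
time_s: 16.6
eef_pos: [0.4503, -0.1398, 0.1656]
eef_rot: [[-0.999, -0.036, 0.003], [-0.036, 0.999, 0.001], [-0.003, 0.001, -1.0]]
wrist_force: [-0.2, -0.4, -0.1]
gripper_width: 0.704
grip_force: 0.0
(array([  0.3,  -0.3, 102.2]), array([ 0.06,  0.15, -0.01]))
```

```bash
python3 -m creep '[[0,0,0.02,0,0,0],[0,0,0.04,0,0,0],[0,0,0.06,0,0,0],[0,0,0.08,0,0,0],[0,0,0.095,0,0,0],[0,0,0.101,0,0,0],[0,0,0.101,0,0,0],[0,0,0.101,0,0,0]]'; python3 -m creep '[[0,0,0,0,0,0],[0,0,0,0,0,0],[0,0,0,0,0,0],[0,0,0,0,0,0],[0,0,0,0,0,0]]' 0.02 45;  python3 -m creep '[[0,0,-0.01,0,0,0],[0,0,-0.03,0,0,0],[0,0,-0.055,0,0,0],[0,0,-0.08,0,0,0],[0,0,-0.105,0,0,0],[0,0,-0.125,0,0,0],[0,0,-0.135,0,0,0],[0,0,-0.135,0,0,0]]'; python3 - <<'E'
from h import *
xa,ya,n,u=frames()
g0=np.array([.636,-.0862,.1573])+.066*ya
print(rel(g0+.07*n+.002*u,tiltR()))
E
```

```text
time_s: 17.4
eef_pos: [0.4505, -0.1401, 0.0647]
eef_rot: [[-0.999, -0.036, 0.002], [-0.036, 0.999, 0.001], [-0.002, 0.001, -1.0]]
wrist_force: [0.1, -0.5, -0.0]
gripper_width: 0.701
grip_force: 0.0
time_s: 17.9
eef_pos: [0.4507, -0.14, 0.0651]
eef_rot: [[-0.999, -0.036, 0.003], [-0.036, 0.999, 0.001], [-0.003, 0.001, -1.0]]
wrist_force: [-0.6, 0.2, 6.7]
gripper_width: 0.477
grip_force: 44.9
time_s: 18.7
eef_pos: [0.4503, -0.1402, 0.2003]
eef_rot: [[-0.999, -0.036, 0.004], [-0.036, 0.999, 0.001], [-0.004, 0.001, -1.0]]
wrist_force: [0.4, -0.1, -2.1]
gripper_width: 0.474
grip_force: 45.7
(array([-159.8,  113.3,  -20.6]), array([  0.05, -24.78,  -0.05]))
```

```bash
python3 -m creep '[[0,0.015,-0.01,0,-2,0],[0,0.04,-0.025,0,-6,0],[-0.01,0.065,-0.04,0,-11,0],[-0.02,0.09,-0.05,0,-16,0],[-0.035,0.108,-0.055,0,-21,0],[-0.055,0.1133,-0.055,0,-24.8,0],[-0.08,0.1133,-0.05,0,-24.8,0],[-0.105,0.1133,-0.04,0,-24.8,0]]'; python3 -m creep '[[0,0,0,0,0,0],[0,0,0,0,0,0]]'; python3 - <<'E'
from h import *
xa,ya,n,u=frames()
g0=np.array([.636,-.0862,.1573])+.066*ya
print(rel(g0+.07*n+.002*u,tiltR()))
E
```

```text
time_s: 19.5
eef_pos: [0.5503, -0.0226, 0.2383]
eef_rot: [[-0.907, -0.037, 0.419], [-0.033, 0.999, 0.017], [-0.419, 0.002, -0.908]]
wrist_force: [0.5, 0.6, -1.7]
gripper_width: 0.475
grip_force: 46.0
time_s: 19.7
eef_pos: [0.5493, -0.0233, 0.2372]
eef_rot: [[-0.909, -0.036, 0.416], [-0.033, 0.999, 0.014], [-0.416, -0.0, -0.909]]
wrist_force: [-0.6, -1.2, -1.4]
gripper_width: 0.473
grip_force: 46.0
(array([-44.9,   0. ,  37.7]), array([-0.04, -0.41, -0.05]))
```

```bash
python3 -m creep '[[-0.015,0,0,0,-0.4,0],[-0.03,0,0.005,0,-0.4,0],[-0.045,0,0.01,0,-0.4,0],[-0.045,0,0.025,0,-0.4,0],[-0.045,0,0.04,0,-0.4,0],[-0.045,0,0.055,0,-0.4,0],[-0.045,0,0.07,0,-0.4,0],[-0.045,0,0.075,0,-0.4,0]]'; python3 -m creep '[[0,0,0,0,0,0],[0,0,0,0,0,0],[0,0,0,0,0,0]]'; python3 - <<'E'
from h import *
xa,ya,n,u=frames()
g0=np.array([.636,-.0862,.1573])+.066*ya
s=observe(); d=s["eef_pos"]-g0; f=s["wrist_force"]; print(d@u,d@ya,d@n, f@u,f@ya,f@n,rel(g0,tiltR())[1])
E
```

```text
time_s: 20.5
eef_pos: [0.6229, -0.0203, 0.1892]
eef_rot: [[-0.904, -0.036, 0.425], [-0.032, 0.999, 0.016], [-0.425, 0.001, -0.905]]
wrist_force: [-0.2, 0.3, -1.2]
gripper_width: 0.474
grip_force: 46.0
time_s: 20.8
eef_pos: [0.6232, -0.0206, 0.1911]
eef_rot: [[-0.903, -0.036, 0.428], [-0.032, 0.999, 0.016], [-0.428, 0.001, -0.904]]
wrist_force: [0.1, -0.4, -0.7]
gripper_width: 0.473
grip_force: 46.0
0.004821249282601629 5.508316276844086e-05 0.0350116036662953 -0.1688553012999872 -0.4430970057298986 -0.651437992553373 [ 0.04  0.34 -0.08]
```

```bash
python3 -m creep '[[0.002,0,0.008,0,0.3,0],[0.003,0,0.016,0,0.3,0],[0.003,0,0.022,0,0.3,0],[0.003,0,0.027,0,0.3,0],[0.003,0,0.031,0,0.3,0],[0.003,0,0.034,0,0.3,0],[0.003,0,0.035,0,0.3,0],[0.003,0,0.035,0,0.3,0]]'; python3 - <<'E'
from h import *
xa,ya,n,u=frames()
g0=np.array([.636,-.0862,.1573])+.066*ya
s=observe(); d=s["eef_pos"]-g0; f=s["wrist_force"]; print(d@u,d@ya,d@n, f@u,f@ya,f@n,rel(g0,tiltR())[1])
E
```

```text
time_s: 21.6
eef_pos: [0.6345, -0.0202, 0.1586]
eef_rot: [[-0.906, -0.036, 0.421], [-0.031, 0.999, 0.018], [-0.422, 0.003, -0.907]]
wrist_force: [-12.3, 0.7, 13.4]
gripper_width: 0.48
grip_force: 48.1
0.001413975909961135 -1.9427191475848254e-05 0.000758302984062872 -5.4438488147890345 1.1368967743257443 17.31562553666924 [ 0.12 -0.05 -0.12]
```

```bash
python3 -m creep '[[0.001,0,-0.0015,0,0,0],[0.002,0,-0.0015,0,0,0],[0.003,0,-0.0015,0,0,0],[0.004,0,-0.0015,0,0,0],[0.004,0,-0.0015,0,0,0]]'; python3 - <<'E'
from h import *
xa,ya,n,u=frames()
g0=np.array([.636,-.0862,.1573])+.066*ya
s=observe(); d=s["eef_pos"]-g0; f=s["wrist_force"]; print(d@u,d@ya,d@n, f@u,f@ya,f@n,rel(g0,tiltR())[1])
E
```

```text
time_s: 22.1
eef_pos: [0.6316, -0.0202, 0.1573]
eef_rot: [[-0.905, -0.036, 0.423], [-0.032, 0.999, 0.016], [-0.423, 0.001, -0.906]]
wrist_force: [1.4, -0.6, 3.2]
gripper_width: 0.472
grip_force: 46.2
-0.001776621451572381 9.998837292191998e-05 0.0008162031583353619 2.5777353215801875 -0.66970947657625 2.3616774129222042 [ 0.01  0.05 -0.06]
```

```bash
python3 -m creep '[[0.001,0,0,0,0,0],[0.001,0,0,0,0,0]]'; python3 -m creep '[[0,0,0,0,0,0],[0,0,0,0,0,0],[0,0,0,0,0,0],[0,0,0,0,0,0]]' 0.053; python3 -m creep '[[0,0,-0.015,0,0,0],[0,0,-0.03,0,0,0],[0,0,-0.05,0,0,0],[0,0,-0.075,0,0,0],[0,0,-0.1,0,0,0],[0.03,0,-0.11,0,0,0],[0.06,0,-0.11,0,0,0],[0.06,0,-0.11,0,0,0]]'; cat > m.py <<'E'
from h import *
xa,ya,n,u=frames()
import sys
bS=eval(sys.argv[1]) if len(sys.argv)>1 else (268,215,345,300); bT=eval(sys.argv[2]) if len(sys.argv)>2 else (240,165,335,225)
def top(img,c,b):  # ellipse centre of main blob after opening off the thin band
    x0,y0,x1,y1=b; hsv=cv2.cvtColor(img[y0:y1,x0:x1],cv2.COLOR_BGR2HSV)
    m=cv2.inRange(hsv,(HUE[c][0],120,40),(HUE[c][1],255,255))
    m=cv2.morphologyEx(m,cv2.MORPH_OPEN,cv2.getStructuringElement(cv2.MORPH_ELLIPSE,(9,9)))
    k,_,st,ce=cv2.connectedComponentsWithStats(m); i=1+np.argmax(st[1:,4]); return ce[i]+[x0,y0]
def caps(S,T): return {c:tri(top(S,c,bS),top(T,c,bT)) for c in HUE}
C0=caps(cv2.imread("pics/side0.png"),cv2.imread("pics/top0.png"))
L=[]
for k in range(4): S,T=grab_frame("side"),grab_frame("top"); L.append(caps(S,T))
for c in HUE:
    for nm,p in(("start",C0[c][0]),("now",np.mean([q[c][0] for q in L],0))):
        d=p-C0["blue"][0]; print(c,nm,(1000*np.array([d@u,d@ya,d@n])).round(1))
cv2.imwrite("pics/last_s.png",S);cv2.imwrite("pics/last_t.png",T)
E
python3 m.py
```

```text
time_s: 22.3
eef_pos: [0.631, -0.0202, 0.1572]
eef_rot: [[-0.905, -0.036, 0.424], [-0.032, 0.999, 0.016], [-0.424, 0.001, -0.906]]
wrist_force: [2.1, 0.2, 2.4]
gripper_width: 0.474
grip_force: 46.3
time_s: 22.7
eef_pos: [0.6293, -0.0202, 0.1558]
eef_rot: [[-0.907, -0.036, 0.42], [-0.032, 0.999, 0.016], [-0.421, 0.001, -0.907]]
wrist_force: [-0.6, -0.5, -0.0]
gripper_width: 0.617
grip_force: 0.0
time_s: 23.5
eef_pos: [0.5242, -0.0241, 0.2282]
eef_rot: [[-0.909, -0.036, 0.416], [-0.031, 0.999, 0.018], [-0.416, 0.003, -0.909]]
wrist_force: [0.1, -0.7, -0.5]
gripper_width: 0.62
grip_force: 0.0
green start [   0.5 -132.2    0.3]
green now [  0.3 -65.9   0.8]
orange start [  0.6 -66.   -2.4]
orange now [   1.1 -133.3   -2.4]
blue start [0. 0. 0.]
blue now [-0.3 -0.1 -0.8]
```

Both bottles are within about 1 mm of where the other's cap was, and the heights and row offsets are right. Moving to the tab with the fingers shut.

```bash
python3 - <<'E'
from h import *
xa,ya,n,u=frames()
t=np.array([.5468,.1108,.12]); print(t,rel(t+.055*ya+[0,0,.09],tiltR(0)))
for k in range(2): 
  T=grab_frame("top"); print(plane("top",blobs(T,"green",(240,195,262,225))[0][1],.12))
  S=grab_frame("side"); print(blobs(S,"green",(268,215,300,240)),proj("side",t))
E
```

```text
[0.5468 0.1108 0.12  ] (array([-10.8, 189.1,  28.2]), array([ 1.000e-02,  2.497e+01, -6.000e-02]))
[0.54680323 0.11083732 0.12      ]
[(21, [283.38, 224.57], [279, 224, 10, 3])] [281.26987612 223.8843027 ]
[0.546713   0.11092501 0.12      ]
[(23, [283.17, 224.7], [279, 224, 10, 3])] [281.26987612 223.8843027 ]
```

```bash
python3 -m creep '[[0,0.02,0,0,4,0],[0,0.05,0,0,9,0],[-0.004,0.08,0.006,0,14,0],[-0.006,0.11,0.012,0,18,0],[-0.008,0.14,0.02,0,22,0],[-0.01,0.17,0.026,0,25,0],[-0.011,0.189,0.028,0,25,0],[-0.011,0.189,0.028,0,25,0]]' 0 30; python3 -m creep '[[0,0,0,0,0,0],[0,0,0,0,0,0]]'; python3 - <<'E'
from h import *
xa,ya,n,u=frames()
t=np.array([.5468,.1108,.12]); print(rel(t+.045*ya+[0,0,-.026],tiltR(0)))
E
```

```text
time_s: 24.9
eef_pos: [0.5437, 0.1689, 0.2093]
eef_rot: [[-0.999, -0.041, -0.001], [-0.041, 0.999, 0.001], [0.001, 0.001, -1.0]]
wrist_force: [-0.6, -1.2, -0.4]
gripper_width: 0.0
grip_force: 0.0
time_s: 25.1
eef_pos: [0.5438, 0.1638, 0.2106]
eef_rot: [[-0.999, -0.033, -0.0], [-0.033, 0.999, 0.001], [0.0, 0.001, -1.0]]
wrist_force: [-0.0, 0.2, -0.2]
gripper_width: 0.001
grip_force: 0.0
(array([ -1.1,  -8.2, 116.6]), array([ 0.04, -0.02, -0.19]))
```

```bash
python3 -m creep '[[0,-0.008,0.02,0,0,0],[-0.001,-0.008,0.045,0,0,0],[-0.001,-0.008,0.07,0,0,0],[-0.001,-0.008,0.095,0,0,0],[-0.001,-0.008,0.11,0,0,0],[-0.001,-0.008,0.1165,0,0,0],[-0.001,-0.008,0.1165,0,0,0]]'; python3 -m creep '[[0,-0.004,0,0,0,0],[0,-0.009,0,0,0,0],[0,-0.014,0,0,0,0],[0,-0.018,0,0,0,0],[0,-0.021,0,0,0,0],[0,-0.024,0,0,0,0],[0,-0.027,0,0,0,0],[0,-0.03,0,0,0,0]]'; python3 - <<'E'
from h import *
T=grab_frame("top"); print(blobs(T,"green",(240,195,275,225)),blobs(T,"blue",(240,165,335,225)))
E
```

```text
time_s: 25.8
eef_pos: [0.5452, 0.1573, 0.0936]
eef_rot: [[-0.999, -0.035, -0.001], [-0.035, 0.999, 0.001], [0.001, 0.001, -1.0]]
wrist_force: [-0.1, 0.2, 1.1]
gripper_width: -0.004
grip_force: 0.0
time_s: 26.6
eef_pos: [0.5464, 0.129, 0.0937]
eef_rot: [[-0.999, -0.037, -0.001], [-0.037, 0.999, 0.002], [0.001, 0.002, -1.0]]
wrist_force: [-0.1, 3.4, -0.0]
gripper_width: -0.002
grip_force: 1.4
[] [(179, [273.21, 182.72], [266, 176, 15, 15])]
```

```bash
python3 -m creep '[[0,-0.005,0,0,0,0],[0,-0.012,0,0,0,0],[0,-0.02,0,0,0,0],[0,-0.028,0,0,0,0],[0,-0.036,0,0,0,0],[0,-0.044,0,0,0,0],[0,-0.05,0,0,0,0],[0,-0.055,0,0,0,0]]'; python3 -m creep '[[0,-0.005,0,0,0,0],[0,-0.011,0,0,0,0],[0,-0.018,0,0,0,0],[0,-0.024,0,0,0,0],[0,-0.029,0,0,0,0],[0,-0.033,0,0,0,0],[0,-0.036,0,0,0,0],[0,-0.038,0,0,0,0]]'; python3 - <<'E'
from h import *
T=grab_frame("top"); b=blobs(T,"blue",(240,165,350,225)); print(b)
xa,ya,n,u=frames(); C=np.array([.62223,.04596,.17286]); print((plane("top",b[0][1],C[2])-C)@ya)
E
```

```text
time_s: 27.45
eef_pos: [0.5487, 0.0721, 0.0937]
eef_rot: [[-0.999, -0.035, -0.0], [-0.035, 0.999, 0.001], [0.0, 0.001, -1.0]]
wrist_force: [2.1, 1.9, -0.0]
gripper_width: 0.005
grip_force: 1.4
time_s: 28.25
eef_pos: [0.5497, 0.0346, 0.0936]
eef_rot: [[-0.999, -0.036, -0.001], [-0.036, 0.999, 0.001], [0.001, 0.001, -1.0]]
wrist_force: [1.2, 3.1, 1.1]
gripper_width: -0.0
grip_force: 1.3
[(178, [306.01, 181.85], [298, 175, 16, 15])]
-0.0967584398917638
```

```bash
python3 -m creep '[[0,-0.002,0,0,0,0],[0,-0.004,0,0,0,0],[0,-0.006,0,0,0,0],[0,-0.008,0,0,0,0],[0,-0.0095,0,0,0,0],[0,-0.011,0,0,0,0],[0,-0.0125,0,0,0,0],[0,-0.014,0,0,0,0]]';  python3 -m creep '[[0,-0.001,0,0,0,0],[0,-0.002,0,0,0,0],[0,-0.003,0,0,0,0],[0,-0.004,0,0,0,0],[0,-0.004,0,0,0,0]]';python3 - <<'E'
from h import *
T=grab_frame("top"); b=blobs(T,"blue",(240,165,350,225)); print(b)
xa,ya,n,u=frames(); C=np.array([.62223,.04596,.17286]); print((plane("top",b[0][1],C[2])-C)@ya)
E
```

```text
time_s: 29.1
eef_pos: [0.5499, 0.0248, 0.0935]
eef_rot: [[-0.999, -0.038, -0.002], [-0.038, 0.999, 0.006], [0.002, 0.006, -1.0]]
wrist_force: [0.3, 9.7, 3.2]
gripper_width: -0.003
grip_force: 5.1
time_s: 29.6
eef_pos: [0.55, 0.0156, 0.0933]
eef_rot: [[-0.999, -0.035, -0.002], [-0.035, 0.999, -0.001], [0.002, -0.001, -1.0]]
wrist_force: [-0.7, -0.0, -0.4]
gripper_width: 0.001
grip_force: 0.1
[(166, [313.17, 181.44], [306, 174, 15, 16])]
-0.1174077074941784
```

```bash
python3 -m creep '[[0,-0.001,0,0,0,0],[0,-0.002,0,0,0,0],[0,-0.003,0,0,0,0],[0,-0.004,0,0,0,0],[0,-0.005,0,0,0,0],[0,-0.006,0,0,0,0],[0,-0.006,0,0,0,0]]'
```

```text
time_s: 30.35
eef_pos: [0.5503, 0.0116, 0.0934]
eef_rot: [[-0.999, -0.036, -0.002], [-0.036, 0.999, 0.002], [0.002, 0.002, -1.0]]
wrist_force: [-0.8, 2.4, -0.5]
gripper_width: 0.004
grip_force: 1.4
```

```bash
python3 -m creep '[[0,0.01,0,0,0,0],[0,0.03,0,0,0,0],[0,0.05,0,0,0,0],[0,0.06,-0.03,0,0,0],[0.03,0.06,-0.07,0,0,0],[0.07,0.06,-0.11,0,0,0],[0.11,0.06,-0.14,0,0,0],[0.11,0.06,-0.14,0,0,0]]'; sed -i 's/d=p-C0\["blue"\]\[0\]/d=p-(C0 if nm=="start" else {"blue":[np.mean([q["blue"][0] for q in L],0)]})["blue"][0]/' m.py; cat >> m.py <<'E'
d=np.mean([q["blue"][0] for q in L],0)-C0["blue"][0]; print("blue moved a-frame",d@xa,d@ya,d[2])
o=np.zeros((500,796,3),np.uint8)
a=cv2.resize(S[200:335,265:375],None,fx=3.6,fy=3.6,interpolation=cv2.INTER_CUBIC)
b=cv2.resize(T[135:235,260:370],None,fx=3.6,fy=3.6,interpolation=cv2.INTER_CUBIC)
o[:a.shape[0],:a.shape[1]]=a;o[:b.shape[0],400:400+b.shape[1]]=b
cv2.imwrite("pics/z4.png",o)
E
python3 - <<'E'
s=open('m.py').read().replace('C0=caps(','bS0,bT0=bS,bT\nC0=caps(',1).replace('L=[]','bS=(268,215,345,320);bT=(260,165,375,225)\nL=[]',1)
open('m.py','w').write(s)
E
python3 m.py
```

```text
time_s: 31.15
eef_pos: [0.4373, 0.0669, 0.2369]
eef_rot: [[-0.999, -0.037, 0.004], [-0.037, 0.999, 0.005], [-0.004, 0.005, -1.0]]
wrist_force: [0.7, -0.2, 0.5]
gripper_width: 0.002
grip_force: 0.0
green start [   0.5 -132.2    0.3]
green now [  0.1 -65.4   0.2]
orange start [  0.6 -66.   -2.4]
orange now [   0.6 -132.9    0.7]
blue start [0. 0. 0.]
blue now [0. 0. 0.]
blue moved a-frame 0.0005534784778217358 -0.11981703943232626 -0.0005000638871506813
```

View pics/z4.png

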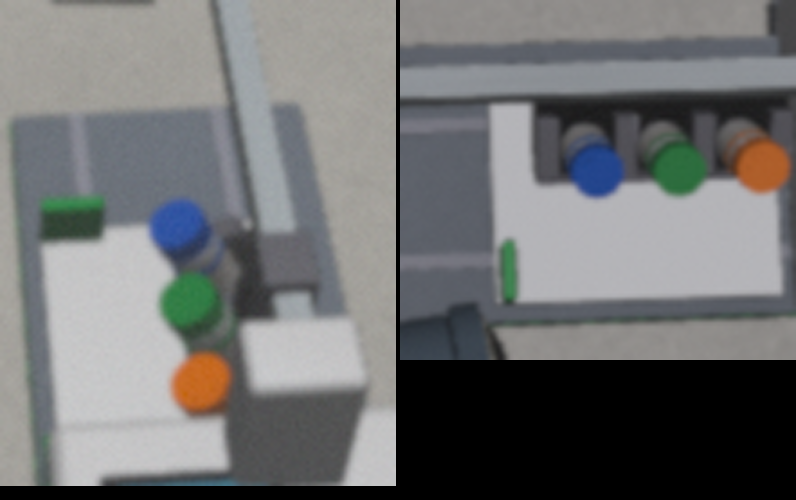

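The final picture shows blue, green and orange at crop (597,170), (678,168) and (762,164). All three are aligned and seated, and the carriage has travelled 119.8 mm, so it is home. The arm is clear, so I'm handing in.

```bash
python3 -m creep '[[0,0,0,0,0,0],[0,0,0,0,0,0],[0,0,0,0,0,0]]' >/dev/null; python3 -c "
from plant import hand_in; print(hand_in())"
```

```text
the job is handed in; nothing more can be done
None
```

The green and orange bottles are swapped and seated to within about 1 mm by camera, blue is still in its bay, the carriage is home at about 0.12 m, and the job is handed in at about 32 s; no verdict was returned.

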